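Nest the melting crucibles on the soldering hearth

TASK

Put the three clay crucibles away as one nested stack in the middle of the soldering hearth's floor: the tallest standing on the hearth, the middle-height one fully home inside it, and the shortest fully home inside that, all upright. The clay is brittle, so lower each one in gently rather than dropping or forcing it; do not tip the crucibles over, knock the third hand, or disturb the jar, the porcelain cup and the steel block that stand among them.

Things in the scene. Friction and masses are not known exactly. Their poses are not given: they have to be found in the camera images.
- crucible_tall: Tallest of three loose, like-shaped buff-clay crucibles: 100 mm high, cone from 33 mm across at the base to an upright collar at the mouth, 66 mm across and 30 mm high; mouth 60 mm inside, wall 3 mm, body under the collar 56 mm. About 0.17 kg. Starts upright on the table. Origin: centre of the underside, z up its axis. 
- crucible_middle: Middle of three loose, like-shaped buff-clay crucibles: 82 mm high, cone from 39 mm across at the base to an upright collar at the mouth, 66 mm across and 30 mm high; mouth 60 mm inside, wall 3 mm, body under the collar 56 mm. About 0.15 kg. Starts upright on the table. Origin: centre of the underside, z up its axis. Home in the tallest: collar on its rim, origin 48 mm above the tallest's.
- crucible_short: Shortest of three loose, like-shaped buff-clay crucibles: 64 mm high, cone from 45 mm across at the base to an upright collar at the mouth, 66 mm across and 30 mm high; mouth 60 mm inside, wall 3 mm, body under the collar 56 mm. About 0.13 kg. Starts upright on the table. Origin: centre of the underside, z up its axis. Home in the middle: collar on its rim, origin 48 mm above the middle's.
- hearth: Fixed soldering hearth of pale fire brick: slab 120 (x) x 140 (y) x 25 mm high, with an upright brick 25 mm thick along its whole +y edge (y from +45 to +70 mm), its top 120 mm above the table. Origin: centre of the slab's underside on the table; position and yaw vary.
- hearth_spot (a point): Middle of the hearth's free floor, on the slab's top face 25 mm above the table, 57 mm from the upright brick; axes as the hearth's (y points at the upright brick).
- third_hand: Fixed steel third hand (soldering stand), not to be touched: round base 80 mm across and 18 mm high, thin rod up to 223 mm above the table, with a crossbar and tweezer end near the top reaching up to 50 mm from the rod. Origin: centre of the base's underside; position and yaw vary.
- flux_jar: Amber glass jar with a dark lid, 52 mm across, 95 mm high, 0.30 kg. Bystander; stands upright, loose, about 66 to 76 mm (centre to centre) from the tallest crucible, on any side. Origin: centre of its underside.
- pickle_cup: White porcelain cup without a handle, 56 mm across, 75 mm high, 0.22 kg. Bystander; stands upright, loose, about 68 to 78 mm (centre to centre) from the middle crucible, on any side. Origin: centre of its underside.
- dapping_block: Steel dapping block, a 50 mm cube with round hollows, 0.8 kg, at any yaw. Bystander; stands upright, loose, about 72 to 82 mm (centre to centre) from the shortest crucible, on any side. Origin: centre of its underside.
Mind the look-alikes: they are no part of the job. Leave any red look-alike of the hearth alone.

How it is judged:
By the outcome, as a careful person would: the job done as asked, in the order asked, and still so for the second after the job is handed in, with the robot touching nothing.
It also fails if it takes over 72 s, if anything falls off the work surface, if the arm or the gripper's body presses on something with over 40 N, if the wrist force passes 120 N, or if a joint passes its speed limit or range.

ROBOT

A 6-joint arm with a two-finger parallel gripper is mounted at the origin on the work surface. World frame = base frame: x ahead of the robot, y to its left, z up, the work surface at z = 0. Lengths are in m, angles in degrees, forces in N, time in s.
With the tool pointing down it reaches from about 0.35 to 0.875 m from the base axis. Payload 4.2 kg.
Tool frame: the origin (TCP) lies midway between the tips of the shut fingers; the grasp point (between the pads) lies 19 mm behind it; z points along the fingers, y is the direction in which the jaws open and shut (so a half turn about z gives the same grasp; the last joint's range is limited). The gripper opens to 87 mm and grips with 3 to 60 N. Pads are 19 mm wide; open, the fingers measure 117 mm over their backs; the gripper's body (75 mm by 190 mm) begins 51 mm behind the grasp point.
Start: joints at [91.192, 22.042, 0.453, 0, -68.411, -14.817], TCP at [0.147, 0.607, 0.223] pointing down, gripper open.
Joint ranges: [-179.83, 179.83], [-69.29, 118.12], [-61.27, 80.66], [-181.25, 117.63], [-171.15, -9.14], [-177.46, 177.46]. Speed limits (degrees/s): [159.86, 159.86, 180, 180, 180, 180].

INTERFACE

Orientations are given as a 3x3 rotation matrix whose columns are the frame's x, y, z axes.
In Python, from station import r gives the robot as it stands.
- The arm moves only by the tool play_rows, never from a script. Its argument "commands" is a list that holds one entry, the list of rows, each a list of 7 numbers: the shift along the world's x, y, z in m, then the turn, a rotation vector about the world's x, y, z in rad, then the closure, from 0 (fully open) to 1 (shut). A call has 1 to 5 rows; each row is the pose to reach, as a shift and turn from the pose commanded when the call began; what a row does not reach only later rows make up. A row lasts 1/10 s, in which the tool goes at most 50 mm and 8.59 degrees, less where a joint would pass 70% of its speed; a pose out of reach is approached as far as the arm can. A call with a gripper value outside its range is refused whole. The fingers move at their own pace and stop on an object; the grip force is fixed at half the most. Time passes only in rows, so rows that repeat a pose let the fingers close. It gives the time, the measured TCP pose, the force and the opening at its end, in the units of the state.
- r.sense(): the state, without advancing time (a new reading comes with each control period).
- r.capture(name): name is "scene" or "top" or "wrist"; returns a dict with "image" (384x512x3 uint8, red, green, blue), "range_z" (384x512 float32, m along the optical axis (not along the pixel's ray), 0 where there is no reading), "intrinsics" (3x3 intrinsics, pixels), "extrinsics" (4x4, takes a point from camera to world coordinates); the wrist camera has in their place "mount" (4x4, takes a point from camera to tool coordinates, whose origin is the TCP and whose axes are the flange's). Camera axes: x right, y up, looking along -z (the intrinsics and any distortion apply to the point x, -y, -z); pixel columns grow to the right and rows downward; lengths in m; the calibration is good to about 2 mm. A picture is of the moment at which its call begins: read the wrist's pose just before it.
- r.finish_job(): hands the job in, once; it reports no verdict.
The state is a dict: "time_s": time; "joints": joint angles; "joint_velocities": joint speeds; "effort": joint torques, N m; "tcp_pos": TCP position; "ee_rot": TCP orientation; "wrist_force": force on the tool from outside, world axes, zero at the start; "moment": the same for the moment, N m; "gripper_width": opening from 0.0 (shut) to 1.0 (fully open).
Only numpy, scipy, OpenCV 4.12 (cv2) and the standard library are available. Lean on these libraries where they do the work, as an engineer would, in place of code of your own. Each camera call takes 0.05 s, during which the arm holds its last target. There are 200 camera calls.

## Working session

There is one attempt and no reset: what is moved stays moved. The work goes in short steps, Python scripts to look and compute and a tool call to move; the robot and the scene stay as the last step left them, time stands still between calls to the robot, and variables do not carry over. Pictures are saved under pics/ and viewed, about 8 in all and at most 12, crops included, and the job is handed in when it is done.

Besides the shell and the picture viewer there is one more tool, called after "Request:" by a JSON object that holds its "fn" and its "kwargs". play_rows: Moves the arm, as the interface text tells. Its arguments: {"type":"object","properties":{"commands":{"type":"array","items":{"type":"array","items":{"type":"array","items":{"type":"number"}}}}},"required":["commands"]}

```bash
ls; mkdir -p pics
python3 - <<'E'
from station import r
import cv2,numpy as np
s=r.sense(); print(s)
ims=[]
for n in ("scene","top","wrist"):
    c=r.capture(n); np.savez(f"pics/{n}0.npz",**c)
    print(n,[k for k in c]); print(c["intrinsics"]); print(c.get("extrinsics",c.get("mount")))
    print([ (k,c[k]) for k in c if k not in("image","range_z","intrinsics","extrinsics","mount")])
    cv2.imwrite(f"pics/{n}0.png",c["image"][:,:,::-1])
E
```

```text
pics
{'time_s': 0.0, 'joints': array([ 9.11920161e+01,  2.20895286e+01,  3.77875107e-01, -2.99250479e-02,
       -6.84111765e+01, -1.48169671e+01]), 'joint_velocities': array([ 0.01857824,  0.16618676, -0.089342  , -0.01386433, -0.07163231,
       -0.02810337]), 'effort': array([-4.84098182e-04, -3.90666389e+01,  1.87405032e+01,  4.21981931e+00,
        1.09766095e-02, -2.01721045e-04]), 'tcp_pos': array([0.14705938, 0.60681258, 0.22145717]), 'ee_rot': array([[ 9.71813117e-01, -2.35752139e-01, -4.40949493e-04],
       [-2.35752538e-01, -9.71810735e-01, -2.15337745e-03],
       [ 7.91438889e-05,  2.19663541e-03, -9.99997584e-01]]), 'wrist_force': array([ 0.28501421, -0.23222443,  1.00983683]), 'moment': array([0.00724026, 0.00582149, 0.00219337]), 'gripper_width': 0.9996374286756603}
scene ['image', 'range_z', 'intrinsics', 'extrinsics']
[[491.56120611   0.         254.12572304]
 [  0.         491.56120611 186.3371498 ]
 [  0.           0.           1.        ]]
[[-0.70411483 -0.36668593  0.60808202  1.58012669]
 [ 0.7100325  -0.35305069  0.60926928  1.0161904 ]
 [-0.0087267   0.86075
[... 220 characters left out ...]

 [  0.           0.           1.        ]]
[[-0.00472943  0.99673117 -0.08065109  0.35330273]
 [-0.99998045 -0.00438403  0.00445913 -0.04414806]
 [ 0.00409098  0.0806706   0.99673242  1.66796372]
 [ 0.          0.          0.          1.        ]]
[]
wrist ['image', 'range_z', 'intrinsics', 'mount']
[[314.57060757   0.         255.38318553]
 [  0.         314.57060757 192.60213339]
 [  0.           0.           1.        ]]
[[-1.76804289e-04  9.61519575e-01  2.74736377e-01  7.44978237e-02]
 [ 9.99999619e-01  4.04833832e-04 -7.73291965e-04  1.15085824e-03]
 [-8.54757941e-04  2.74736135e-01 -9.61519280e-01 -1.61155448e-01]
 [ 0.00000000e+00  0.00000000e+00  0.00000000e+00  1.00000000e+00]]
[]
```

View pics/top0.png

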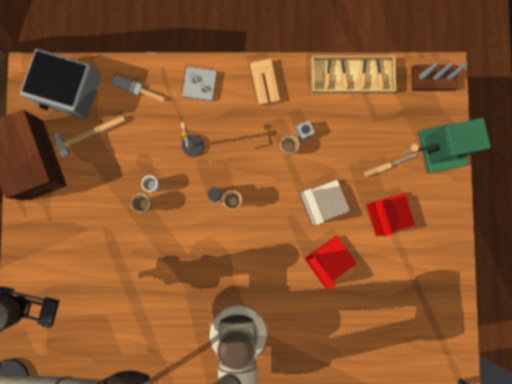

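View pics/scene0.png

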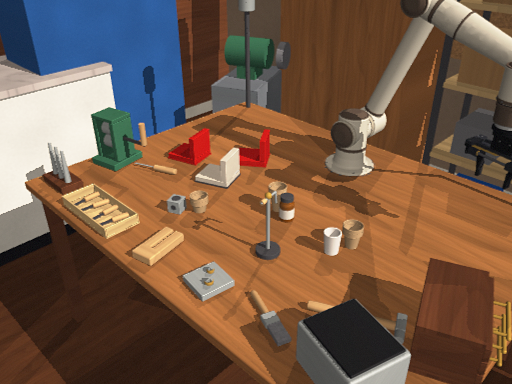

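The top view shows the short crucible at (289,144) by the block, the tall one at (232,199) by the jar and the middle one at (140,203) by the cup. The pale hearth is at (325,202), with red look-alikes at (390,215) and (331,261). The third hand is at (193,145). Next I'll measure these.

```bash
cat > h.py <<'E'
import numpy as np,cv2
from scipy.optimize import least_squares
def cloud(c,T):
    K=c["intrinsics"];z=c["range_z"];v,u=np.mgrid[:z.shape[0],:z.shape[1]]
    P=np.stack([(u-K[0,2])/K[0,0]*z,-(v-K[1,2])/K[1,1]*z,-z],-1)
    W=P@T[:3,:3].T+T[:3,3]; W[z==0]=np.nan
    return W
def wristT(s,c):
    T=np.eye(4);T[:3,:3]=s["ee_rot"];T[:3,3]=s["tcp_pos"]
    return T@c["mount"]
def circ(p,rad=None):
    m=np.median(p,0)
    f=(lambda q:np.hypot(*(p-q[:2]).T)-(rad or q[2]))
    o=least_squares(f,[*m,rad or .03],loss="soft_l1",f_scale=.002)
    return o.x,np.sqrt(np.mean(o.fun**2))
E
python3 - <<'E'
from h import *
for n in("top","scene"):
    c=np.load(f"pics/{n}0.npz"); W=cloud(c,c["extrinsics"])
    if n=="top":
        for nm,(u,v) in dict(tall=(232,199),jar=(214,195),mid=(140,203),cup=(149,184),short=(289,144),block=(305,129),hearth=(325,202),hand=(193,145),handtop=(184,128)).items():
            w=W[v-14:v+15,u-14:u+15].reshape(-1,3); w=w[w[:,2]>.012]
            print(nm,len(w),np.median(w,0).round(3),w.min(0).round(3),w.max(0).round(3))
    # table check
        print("table z",np.nanmedian(W[230:240,60:120,2]))
    # objects seg: hull of high points
    m=((W[...,2]>.012)&(W[...,2]<.26)&(W[...,0]>.3)&(W[...,0]<.95)&(abs(W[...,1])<.6)).astype(np.uint8)
    k,l,st,ce=cv2.connectedComponentsWithStats(m)
    for i in range(1,k):
        if st[i,4]<40: continue
        w=W[l==i]; print(n,i,st[i],"ctr",w.mean(0).round(3),"zmax",np.percentile(w[:,2],98).round(3),"min",w.min(0).round(3),"max",w.max(0).round(3))
E
```

```text
tall 292 [0.477 0.03  0.075] [ 0.437 -0.012  0.013] [0.51  0.072 0.104]
jar 281 [0.482 0.07  0.09 ] [0.44  0.032 0.014] [0.512 0.105 0.103]
mid 269 [0.467 0.345 0.062] [0.429 0.291 0.012] [0.514 0.367 0.086]
cup 220 [0.519 0.322 0.062] [0.477 0.279 0.012] [0.554 0.356 0.085]
short 246 [ 0.683 -0.195  0.047] [ 0.633 -0.234  0.012] [ 0.727 -0.148  0.073]
block 277 [ 0.713 -0.232  0.048] [ 0.668 -0.271  0.014] [ 0.751 -0.187  0.073]
hearth 828 [ 0.464 -0.309  0.024] [ 0.411 -0.362  0.012] [ 0.515 -0.246  0.127]
hand 363 [0.666 0.161 0.019] [0.626 0.126 0.012] [0.71  0.203 0.225]
handtop 170 [0.688 0.164 0.193] [0.645 0.144 0.012] [0.71  0.203 0.225]
table z -0.0012236292494529621
top 1 [  59   58   42   61 1848] ctr [0.858 0.549 0.11 ] zmax 0.143 min [0.771 0.5   0.012] max [0.95  0.6   0.147]
top 2 [182  69  35  32 862] ctr [0.896 0.14  0.021] zmax 0.03 min [0.837 0.079 0.012] max [0.95  0.203 0.041]
top 3 [251  68  29  38 710] ctr [ 0.887 -0.099  0.027] zmax 0.036 min [ 0.819 -0.149  0.012] max [ 0.95  -0.048  0.041]
top 4 [311  68  85  26 794] ctr [ 0.894 -0.425  0.026] zmax 0.043 mi
[... 2552 characters left out ...]
54]
scene 13 [324 219  40  35 843] ctr [0.496 0.326 0.055] zmax 0.081 min [0.426 0.278 0.012] max [0.561 0.369 0.084]
scene 14 [142 227  42  32 667] ctr [ 0.89  -0.091  0.026] zmax 0.033 min [ 0.821 -0.15   0.012] max [ 0.95  -0.045  0.035]
scene 15 [183 261  52  35 961] ctr [0.9   0.146 0.021] zmax 0.029 min [0.835 0.076 0.012] max [0.95  0.205 0.038]
scene 16 [251 290  41  54 638] ctr [0.891 0.385 0.017] zmax 0.022 min [0.84  0.267 0.012] max [0.932 0.461 0.024]
scene 17 [ 296  299   72   75 2263] ctr [0.886 0.549 0.113] zmax 0.14 min [0.742 0.412 0.012] max [0.95  0.6   0.142]
scene 18 [374 316  12   8  42] ctr [0.695 0.59  0.023] zmax 0.027 min [0.683 0.572 0.019] max [0.702 0.6   0.027]
```

Run:
```python
from h import *
for n in("top","scene"):
    c=np.load(f"pics/{n}0.npz"); W=cloud(c,c["extrinsics"]); P=W.reshape(-1,3); I=c["image"].reshape(-1,3).astype(int)
    def near(x,y,r,z0,z1): return P[(np.hypot(P[:,0]-x,P[:,1]-y)<r)&(P[:,2]>z0)&(P[:,2]<z1)]
    for nm,x,y,h,rr in(("tall",.47,.02,.1,.033),("jar",.487,.08,.095,.026),("mid",.46,.338,.082,.033),("cup",.528,.308,.075,.028),("short",.667,-.181,.064,.033)):
        q=near(x,y,.045,h-.007,h+.012)
        if len(q)<5: print(nm,len(q)); continue
        (cx,cy),rad=cv2.minEnclosingCircle(q[:,:2].astype(np.float32)); print(n,nm,len(q),"minenc",round(cx,4),round(cy,4),round(rad,4),"z",np.median(q[:,2]).round(4),"circ",*circ(q[:,:2]))
    q=near(.46,-.305,.09,.105,.135); print(n,"brick",cv2.minAreaRect(q[:,:2].astype(np.float32)),np.median(q[:,2]))
    q=near(.46,-.305,.11,.018,.034); print(n,"slab",cv2.minAreaRect(q[:,:2].astype(np.float32)),np.median(q[:,2]))
    q=near(.715,-.235,.04,.042,.065); print(n,"block",cv2.minAreaRect(q[:,:2].astype(np.float32)),np.median(q[:,2]))
```

```text
top tall 47 minenc 0.4704 0.0263 0.0393 z 0.098 circ [0.46830232 0.01956932 0.03132249] 0.003094341283847178
top jar 145 minenc 0.4837 0.0719 0.0347 z 0.0931 circ [0.4885508 0.0796916 0.0174976] 0.0084775542246039
top mid 58 minenc 0.4599 0.3351 0.0335 z 0.0796 circ [0.459913   0.33495719 0.03153115] 0.0012633813554753643
top cup 70 minenc 0.5198 0.3112 0.0358 z 0.0734 circ [0.52700198 0.30648991 0.02573973] 0.005619273952885329
top short 48 minenc 0.6647 -0.1801 0.0328 z 0.0625 circ [ 0.6642935  -0.18032138  0.03118217] 0.001096555717916939
top brick ((0.4433704614639282, -0.25521552562713623), (0.1192827820777893, 0.02616957388818264), 21.05202293395996) 0.11726606215404312
top slab ((0.46358418464660645, -0.30842795968055725), (0.11922328174114227, 0.1403648555278778), 21.030546188354492) 0.023410152951686913
top block ((0.7208470702171326, -0.23957744240760803), (0.05049222335219383, 0.0516936369240284), 23.85335350036621) 0.04869856134528794
scene tall 67 minenc 0.4707 0.0215 0.0359 z 0.0966 circ [0.47051707 0.02100636 0.0313956 ] 0.0024375830005871992
scene jar 119 minenc 0.4902 0.0714 0.037 z 0.0936 circ [0.4884402  0.07151944 0.02375087] 0.008861508582852423
scene mid 87 minenc 0.4576 0.3387 0.0403 z 0.0783 circ [0.46137628 0.33624055 0.03104135] 0.0026822482533237066
scene cup 112 minenc 0.522 0.3151 0.0387 z 0.0718 circ [0.52760084 0.30887082 0.02708887] 0.0067080168536086905
scene short 60 minenc 0.6635 -0.1778 0.0381 z 0.0614 circ [ 0.66699056 -0.1788608   0.03156606] 0.0025506631003808875
scene brick ((0.4440205693244934, -0.25286489725112915), (0.12469345331192017, 0.030447201803326607), 21.59181022644043) 0.1168390829721353
scene slab ((0.46755141019821167, -0.3062155246734619), (0.12684260308742523, 0.14583788812160492), 20.66567039489746) 0.02372371103049653
scene block ((0.7246841192245483, -0.23692703247070312), (0.054630402475595474, 0.0562443844974041), 22.7112979888916) 0.047940791122263016
```

Request:
{"fn": "play_rows", "kwargs": {"commands": [[[0.04,-0.04,0.02,0,0,0,0],[0.08,-0.08,0.04,0,0,0,0],[0.12,-0.12,0.06,0,0,0,0],[0.16,-0.16,0.08,0,0,0,0],[0.2,-0.2,0.08,0,0,0,0]]]}}

```text
time_s: 0.65
tcp_pos: [0.3167, 0.4381, 0.2979]
ee_rot: [[0.972, -0.235, 0.001], [-0.235, -0.972, 0.002], [0.001, -0.003, -1.0]]
wrist_force: [0.5, 0.0, -0.3]
gripper_width: 0.999
```

Request:
{"fn": "play_rows", "kwargs": {"commands": [[[0.011,-0.035,-0.007,0,0,-0.149,0],[0.022,-0.07,-0.014,0,0,-0.298,0],[0.033,-0.105,-0.021,0,0,-0.447,0],[0.044,-0.14,-0.028,0,0,-0.596,0],[0.055,-0.175,-0.035,0,0,-0.745,0]]]}}

```text
time_s: 1.15
tcp_pos: [0.3706, 0.2624, 0.2608]
ee_rot: [[0.55, -0.835, -0.0], [-0.835, -0.55, -0.0], [-0.0, 0.0, -1.0]]
wrist_force: [0.9, 1.0, -0.8]
gripper_width: 0.996
```

Request:
{"fn": "play_rows", "kwargs": {"commands": [[[0.011,-0.035,-0.007,0,0,-0.149,0],[0.022,-0.07,-0.014,0,0,-0.298,0],[0.033,-0.105,-0.021,0,0,-0.447,0],[0.044,-0.14,-0.028,0,0,-0.596,0],[0.055,-0.175,-0.035,0,0,-0.745,0]]]}}

```text
time_s: 1.65
tcp_pos: [0.4255, 0.0876, 0.226]
ee_rot: [[-0.162, -0.987, 0.0], [-0.987, 0.162, 0.0], [-0.0, -0.0, -1.0]]
wrist_force: [1.7, -0.1, 0.4]
gripper_width: 1.003
```

Request:
{"fn": "play_rows", "kwargs": {"commands": [[[0.005,-0.02,-0.005,0,0,-0.149,0],[0.01,-0.035,-0.01,0,0,-0.16,0],[0.01,-0.035,-0.01,0,0,-0.16,0],[0.01,-0.035,-0.01,0,0,-0.16,0]]]}}

```text
time_s: 2.05
tcp_pos: [0.4355, 0.0539, 0.2161]
ee_rot: [[-0.312, -0.95, -0.0], [-0.95, 0.312, -0.0], [0.0, 0.0, -1.0]]
wrist_force: [1.1, 0.3, -0.7]
gripper_width: 0.999
```

```bash
cat > look.py <<'E'
# usage: look.py name ; saves wrist picture + npz
import sys
from station import r
from h import *
s=r.sense(); c=r.capture("wrist"); n=sys.argv[1]
W=cloud(c,wristT(s,c)); np.savez(f"pics/{n}.npz",W=W,image=c["image"],tcp=s["tcp_pos"],R=s["ee_rot"])
cv2.imwrite(f"pics/{n}.png",c["image"][:,:,::-1])
print(s["time_s"],s["tcp_pos"].round(4),s["ee_rot"].round(3).tolist(),s["joints"].round(1),s["wrist_force"].round(2),s["gripper_width"])
E
python3 look.py w1
python3 - <<'E'
from h import *
d=np.load("pics/w1.npz");P=d["W"].reshape(-1,3)
print("table",np.nanmedian(P[abs(P[:,2])<.015,2]))
for nm,x,y,h,rr in(("tall",.47,.02,.1,.033),("jar",.488,.085,.095,.026)):
    q=P[(np.hypot(P[:,0]-x,P[:,1]-y)<.045)&(P[:,2]>h-.006)&(P[:,2]<h+.012)]
    print(nm,len(q),np.median(q[:,2]),circ(q[:,:2]),cv2.minEnclosingCircle(q[:,:2].astype(np.float32)) )
E
```

```text
2.05 [0.4355 0.0539 0.2161] [[-0.312, -0.95, -0.0], [-0.95, 0.312, -0.0], [0.0, 0.0, -1.0]] [ 28.4   3.9 -24.7  -0.  -61.5 -46.6] [ 1.07  0.28 -0.71] 0.99894893033349
table -0.001061566932052116
tall 907 0.09858714456397627 (array([0.46704884, 0.0166352 , 0.03121249]), np.float64(0.0038281903470131036)) ((0.4712568521499634, 0.02377890981733799), 0.0411221943795681)
jar 1830 0.093919501061037 (array([0.48682847, 0.07651599, 0.01699525]), np.float64(0.007325430756675737)) ((0.48415014147758484, 0.07155899703502655), 0.03210100531578064)
```

View pics/w1.png

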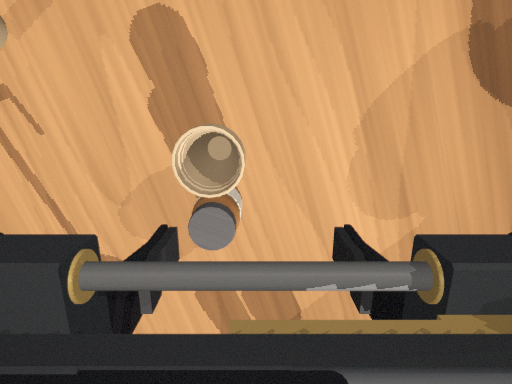

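```bash
cat > fit.py <<'E'
from h import *
def rim(d,x,y,h,excl=None):
    P=d["W"].reshape(-1,3);I=d["image"].reshape(-1,3).astype(int)
    buff=(I[:,0]-I[:,2]>12)&(I.sum(1)>200)
    c=np.array([x,y])
    for rr in(.045,.038,.0365,.0365):
        D=np.hypot(*(P[:,:2]-c).T)
        q=P[(D<rr)&(D>.022)&(P[:,2]>h-.005)&(P[:,2]<h+.008)&buff]
        (*c,R),e=circ(q[:,:2]); c=np.array(c)
    return c.round(4),round(R,4),round(e,4),len(q),np.median(q[:,2]).round(4)
E
python3 - <<'E'
from fit import *
d=np.load("pics/w1.npz");P=d["W"].reshape(-1,3);I=d["image"].reshape(-1,3).astype(int)
print(rim(d,.4695,.02,.1))
dark=(I.max(1)-I.min(1)<25)&(abs(P[:,2]-.094)<.008)&(np.hypot(P[:,0]-.487,P[:,1]-.085)<.05)
print("jar",dark.sum(),cv2.minEnclosingCircle(P[dark,:2].astype(np.float32)))
E
```

```text
(array([0.467 , 0.0164]), np.float64(0.0311), np.float64(0.0009), 830, np.float64(0.0987))
jar 1699 ((0.48792770504951477, 0.07880057394504547), 0.02315879799425602)
```

Request:
{"fn": "play_rows", "kwargs": {"commands": [[[0.016,-0.018,-0.02,0,0,0,0],[0.032,-0.0365,-0.046,0,0,0,0],[0.032,-0.0365,-0.056,0,0,0,0],[0.032,-0.0365,-0.056,0,0,0,0],[0.032,-0.0365,-0.056,0,0,0,0]]]}}

```text
time_s: 2.6
tcp_pos: [0.4677, 0.0184, 0.1609]
ee_rot: [[-0.31, -0.951, 0.001], [-0.951, 0.31, 0.0], [-0.0, -0.001, -1.0]]
wrist_force: [0.9, 0.4, 1.4]
gripper_width: 0.995
```

```bash
python3 look.py w2
python3 - <<'E'
from fit import *
d=np.load("pics/w2.npz")
print(rim(d,.468,.018,.1))
E
```

```text
2.6 [0.4677 0.0184 0.1609] [[-0.31, -0.951, 0.001], [-0.951, 0.31, 0.0], [-0.0, -0.001, -1.0]] [ 22.2  10.1 -26.1   0.  -53.7 -40.3] [0.87 0.39 1.37] 0.9950577925403601
(array([0.4671, 0.0162]), np.float64(0.0311), np.float64(0.0009), 1192, np.float64(0.0986))
```

View pics/w2.png

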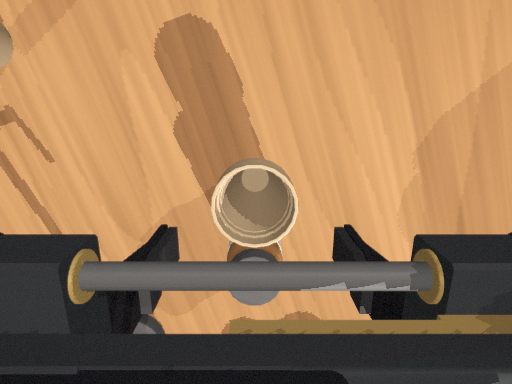

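The crucible is at (255,203), centred between the fingertips, which are at columns 140–178 and 333–372. The jar is behind it at (255,280). Descending and gripping next.

Request:
{"fn": "play_rows", "kwargs": {"commands": [[[0,-0.001,-0.03,0,0,0,0],[0,-0.001,-0.06,0,0,0,0],[0,-0.001,-0.08,0,0,0,0],[0,-0.001,-0.087,0,0,0,0],[0,-0.001,-0.087,0,0,0,0.1]]]}}

```text
time_s: 3.15
tcp_pos: [0.4676, 0.017, 0.0735]
ee_rot: [[-0.311, -0.951, 0.0], [-0.951, 0.311, -0.0], [0.0, -0.0, -1.0]]
wrist_force: [-0.2, -0.3, 0.3]
gripper_width: 0.966
```

Request:
{"fn": "play_rows", "kwargs": {"commands": [[[0,0,0,0,0,0,0.18],[0,0,0,0,0,0,0.24],[0,0,0,0,0,0,0.4],[0,0,0,0,0,0,0.6],[0,0,0,0,0,0,0.6]]]}}

```text
time_s: 3.65
tcp_pos: [0.4684, 0.0168, 0.0744]
ee_rot: [[-0.311, -0.95, 0.002], [-0.95, 0.311, 0.001], [-0.001, -0.002, -1.0]]
wrist_force: [-1.0, 0.4, 6.6]
gripper_width: 0.761
```

Request:
{"fn": "play_rows", "kwargs": {"commands": [[[0,0,0,0,0,0,0.6],[0,0,0.004,0,0,0,0.6],[0,0,0.01,0,0,0,0.6],[0,0,0.02,0,0,0,0.6],[0,0,0.02,0,0,0,0.6]]]}}

```text
time_s: 4.15
tcp_pos: [0.4685, 0.0168, 0.0946]
ee_rot: [[-0.311, -0.95, 0.003], [-0.95, 0.311, 0.001], [-0.002, -0.003, -1.0]]
wrist_force: [0.6, 0.4, -1.8]
gripper_width: 0.762
```

```bash
python3 look.py w3
```

```text
4.15 [0.4685 0.0168 0.0946] [[-0.311, -0.95, 0.003], [-0.95, 0.311, 0.001], [-0.002, -0.003, -1.0]] [ 22.   15.2 -31.1   0.  -43.6 -40.2] [ 0.64  0.39 -1.84] 0.7619218261624623
```

View pics/w3.png

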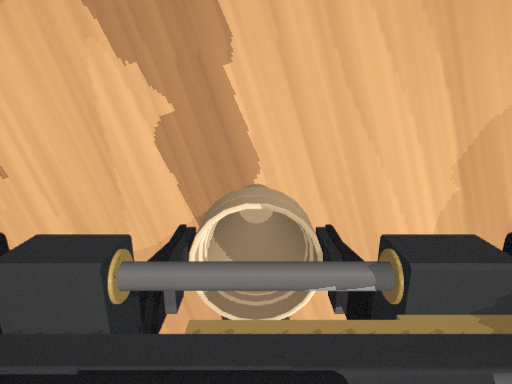

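Request:
{"fn": "play_rows", "kwargs": {"commands": [[[0,0,0.02,0,0,0,0.6],[0,0,0.05,0,0,0,0.6],[0,0,0.085,0,0,0,0.6],[0,-0.005,0.115,0,0,0,0.6],[0,-0.02,0.14,0,0,0.03,0.6]]]}}

```text
time_s: 4.7
tcp_pos: [0.4677, -0.003, 0.2349]
ee_rot: [[-0.281, -0.96, 0.001], [-0.96, 0.281, 0.001], [-0.001, -0.001, -1.0]]
wrist_force: [1.4, 0.0, -1.6]
gripper_width: 0.763
```

Request:
{"fn": "play_rows", "kwargs": {"commands": [[[0,-0.025,0,0,0,0.14,0.6],[0,-0.06,0,0,0,0.28,0.6],[0,-0.09,0,0,0,0.42,0.6],[0,-0.115,0,0,0,0.55,0.6],[0,-0.13,0,0,0,0.654,0.6]]]}}

```text
time_s: 5.2
tcp_pos: [0.4669, -0.1349, 0.2327]
ee_rot: [[0.362, -0.932, -0.001], [-0.932, -0.362, 0.0], [-0.001, 0.001, -1.0]]
wrist_force: [0.5, 0.2, -1.6]
gripper_width: 0.764
```

```bash
python3 look.py w4
python3 - <<'E'
from fit import *
d=np.load("pics/w3.npz"); t=d["tcp"]
c=rim(d,t[0],t[1],t[2]+.027); print("held rim",c,"tool frame",d["R"].T@(np.array([*c[0],c[4]])-t))
d=np.load("pics/w4.npz"); P=d["W"].reshape(-1,3)
for z0,z1 in((.105,.135),(.018,.034)):
    q=P[(np.hypot(P[:,0]-.464,P[:,1]+.308)<.11)&(P[:,2]>z0)&(P[:,2]<z1)]
    print(len(q),q.min(0),q.max(0),cv2.minAreaRect(q[:,:2].astype(np.float32)),np.median(q[:,2]))
E
```

```text
5.2 [ 0.4669 -0.1349  0.2327] [[0.362, -0.932, -0.001], [-0.932, -0.362, 0.0], [-0.001, 0.001, -1.0]] [  3.1   8.  -17.4  -0.  -64.7  18.1] [ 0.54  0.19 -1.59] 0.7638712118356356
held rim (array([0.4672, 0.0161]), np.float64(0.031), np.float64(0.0009), 2110, np.float64(0.1188)) tool frame [ 0.00106028  0.00098582 -0.02416497]
4947 [ 0.38356495 -0.29082602  0.1051376 ] [ 0.5018968  -0.22592225  0.12170337] ((0.4424602687358856, -0.2582113444805145), (0.11919713020324707, 0.024949494749307632), 21.117324829101562) 0.11879254002707579
5503 [ 0.38476642 -0.34756166  0.01803687] [ 0.5236537  -0.22605335  0.03369666] ((0.4532172679901123, -0.28654614090919495), (0.1200488954782486, 0.08519458025693893), 21.161514282226562) 0.023988943833263554
```

View pics/w4.png

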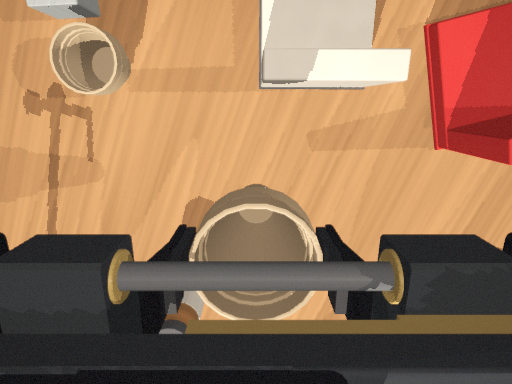

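Request:
{"fn": "play_rows", "kwargs": {"commands": [[[0,-0.04,0,0,0,0,0.6],[0,-0.085,0,0,0,0,0.6],[0,-0.13,0,0,0,0,0.6],[0,-0.17,0,0,0,0,0.6],[0,-0.1855,0,0,0,0,0.6]]]}}

```text
time_s: 5.75
tcp_pos: [0.467, -0.3214, 0.2323]
ee_rot: [[0.355, -0.935, -0.001], [-0.935, -0.355, 0.0], [-0.001, 0.001, -1.0]]
wrist_force: [-0.2, 0.2, -0.9]
gripper_width: 0.763
```

Request:
{"fn": "play_rows", "kwargs": {"commands": [[[0.0005,0,-0.025,0,0,0,0.6],[0.0005,0,-0.06,0,0,0,0.6],[0.0005,0,-0.095,0,0,0,0.6],[0.0005,0,-0.12,0,0,0,0.6],[0.0005,0,-0.125,0,0,0,0.6]]]}}

```text
time_s: 6.25
tcp_pos: [0.4656, -0.3172, 0.1046]
ee_rot: [[0.358, -0.934, -0.007], [-0.934, -0.358, 0.004], [-0.006, 0.006, -1.0]]
wrist_force: [-0.9, -0.2, -1.6]
gripper_width: 0.764
```

```bash
python3 look.py w5
python3 - <<'E'
from fit import *
d=np.load("pics/w5.npz"); P=d["W"].reshape(-1,3);t=d["tcp"]
c=rim(d,t[0],t[1],t[2]+.027);print(c)
for z0,z1 in((.105,.135),(.018,.034)):
    q=P[(np.hypot(P[:,0]-.464,P[:,1]+.308)<.11)&(P[:,2]>z0)&(P[:,2]<z1)]
    if len(q):print(len(q),q.min(0),q.max(0),cv2.minAreaRect(q[:,:2].astype(np.float32)),np.median(q[:,2]))
E
```

```text
6.25 [ 0.4656 -0.3172  0.1046] [[0.358, -0.934, -0.007], [-0.934, -0.358, 0.004], [-0.006, 0.006, -1.0]] [-17.8  22.8 -17.   -0.1 -50.6  38.8] [-0.87 -0.16 -1.63] 0.7635909518217165
(array([ 0.4644, -0.318 ]), np.float64(0.031), np.float64(0.0009), 2094, np.float64(0.1286))
7491 [ 0.42724344 -0.35046759  0.10501961] [ 0.50958359 -0.2496217   0.13493588] ((0.4735518991947174, -0.30907392501831055), (0.11558075994253159, 0.06570205092430115), 42.33261489868164) 0.12187206110113982
13089 [ 0.40233013 -0.39801936  0.01803974] [ 0.54328458 -0.27445051  0.03399872] ((0.4715401530265808, -0.3344351053237915), (0.12035053968429565, 0.09226547181606293), 21.062421798706055) 0.023858064891264547
```

Request:
{"fn": "play_rows", "kwargs": {"commands": [[[0,0,0,0,0,0,0.6],[0,0,0,0,0,0,0.6]]]}}

```text
time_s: 6.5
tcp_pos: [0.4694, -0.3193, 0.11]
ee_rot: [[0.359, -0.933, 0.003], [-0.933, -0.359, -0.001], [0.003, -0.003, -1.0]]
wrist_force: [0.6, -0.1, -0.9]
gripper_width: 0.763
```

Request:
{"fn": "play_rows", "kwargs": {"commands": [[[-0.0005,-0.001,-0.003,0,0,0,0.6],[-0.0005,-0.001,-0.005,0,0,0,0.6],[-0.0005,-0.001,-0.006,0,0,0,0.6],[-0.0005,-0.001,-0.007,0,0,0,0.6],[-0.0005,-0.001,-0.007,0,0,0,0.6]]]}}

```text
time_s: 7.0
tcp_pos: [0.4674, -0.3199, 0.1011]
ee_rot: [[0.359, -0.933, -0.0], [-0.933, -0.359, 0.0], [-0.0, 0.0, -1.0]]
wrist_force: [-0.2, -0.2, -2.0]
gripper_width: 0.763
```

Request:
{"fn": "play_rows", "kwargs": {"commands": [[[0,0,-0.001,0,0,0,0.6],[0,0,-0.001,0,0,0,0.6]]]}}

```text
time_s: 7.2
tcp_pos: [0.4675, -0.3199, 0.1001]
ee_rot: [[0.359, -0.933, -0.0], [-0.933, -0.359, 0.0], [-0.0, 0.0, -1.0]]
wrist_force: [-0.0, 0.6, -1.8]
gripper_width: 0.761
```

Request:
{"fn": "play_rows", "kwargs": {"commands": [[[0,-0.001,-0.0005,0,0,0,0.6],[0,-0.001,-0.001,0,0,0,0.6],[0,-0.001,-0.001,0,0,0,0.6]]]}}

```text
time_s: 7.5
tcp_pos: [0.4676, -0.3211, 0.0995]
ee_rot: [[0.359, -0.933, 0.0], [-0.933, -0.359, -0.0], [0.0, -0.0, -1.0]]
wrist_force: [0.3, -0.6, 0.2]
gripper_width: 0.763
```

Request:
{"fn": "play_rows", "kwargs": {"commands": [[[0,0,-0.0005,0,0,0,0.6],[0,0,-0.001,0,0,0,0.6],[0,0,-0.001,0,0,0,0.6]]]}}

```text
time_s: 7.8
tcp_pos: [0.4678, -0.3213, 0.0994]
ee_rot: [[0.359, -0.933, 0.001], [-0.933, -0.359, -0.001], [0.001, -0.0, -1.0]]
wrist_force: [-2.1, 0.5, 5.4]
gripper_width: 0.761
```

Request:
{"fn": "play_rows", "kwargs": {"commands": [[[0,0,0.0005,0,0,0,0.2],[0,0,0.0005,0,0,0,0.1],[0,0,0.0005,0,0,0,0],[0,0,0.0005,0,0,0,0],[0,0,0.0005,0,0,0,0]]]}}

```text
time_s: 8.3
tcp_pos: [0.4675, -0.3209, 0.0985]
ee_rot: [[0.359, -0.933, -0.0], [-0.933, -0.359, 0.0], [-0.0, 0.0, -1.0]]
wrist_force: [0.9, 0.8, 0.1]
gripper_width: 0.985
```

Request:
{"fn": "play_rows", "kwargs": {"commands": [[[0,0,0.015,0,0,0,0],[0,0,0.04,0,0,0,0],[0,0,0.075,0,0,0,0],[0,0,0.1,0,0,0,0],[0,0,0.1,0,0,0,0]]]}}

```text
time_s: 8.8
tcp_pos: [0.4698, -0.3221, 0.2031]
ee_rot: [[0.359, -0.933, 0.008], [-0.933, -0.36, -0.004], [0.007, -0.006, -1.0]]
wrist_force: [-0.2, 0.4, -0.7]
gripper_width: 0.998
```

Request:
{"fn": "play_rows", "kwargs": {"commands": [[[0,0,0,0,0,0,0],[0,0,0,0,0,0,0]]]}}

```text
time_s: 9.0
tcp_pos: [0.4668, -0.3205, 0.1974]
ee_rot: [[0.359, -0.933, -0.002], [-0.933, -0.359, 0.001], [-0.002, 0.002, -1.0]]
wrist_force: [0.6, 0.4, -0.0]
gripper_width: 0.999
```

```bash
python3 look.py w6
python3 - <<'E'
from fit import *
d=np.load("pics/w6.npz"); P=d["W"].reshape(-1,3);t=d["tcp"]
c=rim(d,.4675,-.321,.125);print(c,"tool",d["R"].T@(np.array([*c[0],.125])-t))
q=P[(np.hypot(P[:,0]-.464,P[:,1]+.308)<.11)&(P[:,2]>.018)&(P[:,2]<.034)]
print(len(q),cv2.minAreaRect(q[:,:2].astype(np.float32)),np.median(q[:,2]))
E
```

```text
9.0 [ 0.4668 -0.3205  0.1974] [[0.359, -0.933, -0.002], [-0.933, -0.359, 0.001], [-0.002, 0.002, -1.0]] [-18.1  17.5 -10.   -0.  -62.6  39.1] [ 0.62  0.43 -0.  ] 0.9990345811323235
(array([ 0.4661, -0.3219]), np.float64(0.0311), np.float64(0.0009), 1088, np.float64(0.1236)) tool [0.00116955 0.00100928 0.07241216]
7510 ((0.46744656562805176, -0.3231905698776245), (0.12015476077795029, 0.11587192118167877), 21.19502067565918) 0.023952490596159004
```

Request:
{"fn": "play_rows", "kwargs": {"commands": [[[0,0.025,0.01,0,0,0.05,0],[0,0.07,0.02,0,0,0.1,0],[0,0.115,0.02,0,0,0.15,0],[0,0.16,0.02,0,0,0.2,0],[0,0.205,0.02,0,0,0.25,0]]]}}

```text
time_s: 9.55
tcp_pos: [0.4668, -0.1144, 0.2177]
ee_rot: [[0.58, -0.815, -0.002], [-0.815, -0.58, -0.0], [-0.001, 0.002, -1.0]]
wrist_force: [1.4, -0.5, -0.2]
gripper_width: 0.999
```

Request:
{"fn": "play_rows", "kwargs": {"commands": [[[0,0.045,0,0,0,0.06,0],[0,0.09,0,0,0,0.12,0],[0,0.135,0,0,0,0.18,0],[0,0.18,0,0,0,0.24,0],[0,0.225,0,0,0,0.3,0]]]}}

```text
time_s: 10.05
tcp_pos: [0.4667, 0.1107, 0.2178]
ee_rot: [[0.795, -0.606, -0.002], [-0.606, -0.795, -0.001], [-0.001, 0.002, -1.0]]
wrist_force: [0.6, -0.0, 0.2]
gripper_width: 1.0
```

Request:
{"fn": "play_rows", "kwargs": {"commands": [[[0,0.045,0,0,0,0.06,0],[-0.003,0.09,-0.01,0,0,0.12,0],[-0.005,0.135,-0.02,0,0,0.18,0],[-0.007,0.18,-0.03,0,0,0.24,0],[-0.007,0.215,-0.04,0,0,0.25,0]]]}}

```text
time_s: 10.55
tcp_pos: [0.4597, 0.3261, 0.1771]
ee_rot: [[0.921, -0.39, -0.001], [-0.39, -0.921, -0.002], [-0.001, 0.002, -1.0]]
wrist_force: [-0.2, -0.2, 0.1]
gripper_width: 0.997
```

Request:
{"fn": "play_rows", "kwargs": {"commands": [[[0,0.01,0,0,0,0,0],[0,0.01,0,0,0,0,0],[0,0.01,0,0,0,0,0]]]}}

```text
time_s: 10.85
tcp_pos: [0.4603, 0.3331, 0.1783]
ee_rot: [[0.919, -0.393, -0.001], [-0.393, -0.919, -0.001], [-0.0, 0.001, -1.0]]
wrist_force: [0.6, 0.5, 0.6]
gripper_width: 1.001
```

```bash
python3 look.py w7
python3 - <<'E'
from fit import *
d=np.load("pics/w7.npz"); P=d["W"].reshape(-1,3);t=d["tcp"];I=d["image"].reshape(-1,3).astype(int)
c=rim(d,.4605,.3355,.082);print(c,"tool",d["R"].T@(np.array([*c[0],.082])-t))
w=(I.max(1)-I.min(1)<40)&(P[:,2]>.066)&(P[:,2]<.08)&(np.hypot(P[:,0]-.527,P[:,1]-.307)<.045)
print("cup",w.sum(),cv2.minEnclosingCircle(P[w,:2].astype(np.float32)),circ(P[w,:2]))
E
```

```text
10.85 [0.4603 0.3331 0.1783] [[0.919, -0.393, -0.001], [-0.393, -0.919, -0.001], [-0.0, 0.001, -1.0]] [ 52.2  18.6 -11.4   0.  -60.1  14.6] [0.65 0.52 0.57] 1.0013753408897947
(array([0.4592, 0.3324]), np.float64(0.0311), np.float64(0.0009), 885, np.float64(0.0805)) tool [-0.00072184  0.000984    0.09628459]
cup 1194 ((0.5268232822418213, 0.3039570450782776), 0.02780289389193058) (array([0.52683324, 0.30400048, 0.02511867]), np.float64(0.0012966763399284375))
```

View pics/w7.png

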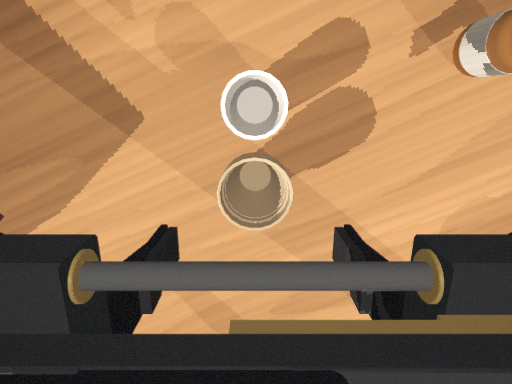

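The middle crucible is at (255,193), centred between the fingertips. The cup is ahead at (254,105), perpendicular to the jaw axis, so the fingers are clear.

Request:
{"fn": "play_rows", "kwargs": {"commands": [[[-0.0015,0.0005,-0.035,0,0,0,0],[-0.0015,0.0005,-0.075,0,0,0,0],[-0.0015,0.0005,-0.105,0,0,0,0],[-0.0015,0.0005,-0.12,0,0,0,0],[-0.0015,0.0005,-0.1225,0,0,0,0]]]}}

```text
time_s: 11.4
tcp_pos: [0.4584, 0.3321, 0.0546]
ee_rot: [[0.919, -0.395, -0.003], [-0.395, -0.919, -0.003], [-0.001, 0.004, -1.0]]
wrist_force: [-0.2, 0.5, -0.1]
gripper_width: 0.997
```

Request:
{"fn": "play_rows", "kwargs": {"commands": [[[0,0,0,0,0,0,0],[0,0,0,0,0,0,0.1],[0,0,0,0,0,0,0.18],[0,0,0,0,0,0,0.22],[0,0,0,0,0,0,0.24]]]}}

```text
time_s: 11.9
tcp_pos: [0.4592, 0.3348, 0.0569]
ee_rot: [[0.92, -0.393, 0.001], [-0.393, -0.92, 0.001], [0.0, -0.001, -1.0]]
wrist_force: [-0.5, -0.2, -0.3]
gripper_width: 0.784
```

Request:
{"fn": "play_rows", "kwargs": {"commands": [[[0,0,0,0,0,0,0.4],[0,0,0,0,0,0,0.6],[0,0,0,0,0,0,0.6],[0,0,0,0,0,0,0.6],[0,0,0,0,0,0,0.6]]]}}

```text
time_s: 12.4
tcp_pos: [0.4591, 0.3345, 0.0567]
ee_rot: [[0.92, -0.393, 0.0], [-0.393, -0.92, -0.0], [0.0, -0.0, -1.0]]
wrist_force: [-0.9, -1.5, 6.8]
gripper_width: 0.764
```

Request:
{"fn": "play_rows", "kwargs": {"commands": [[[0,0,0.005,0,0,0,0.6],[0,0,0.015,0,0,0,0.6],[0,0,0.02,0,0,0,0.6],[0,0,0.02,0,0,0,0.6],[0,0,0.02,0,0,0,0.6]]]}}

```text
time_s: 12.9
tcp_pos: [0.4589, 0.3346, 0.0763]
ee_rot: [[0.919, -0.393, -0.0], [-0.393, -0.919, 0.0], [-0.0, -0.0, -1.0]]
wrist_force: [0.2, 0.1, -1.8]
gripper_width: 0.763
```

```bash
python3 look.py w8
python3 - <<'E'
from fit import *
d=np.load("pics/w8.npz"); t=d["tcp"]
c=rim(d,t[0],t[1],t[2]+.025);print(c,"tool",d["R"].T@(np.array([*c[0],c[4]])-t))
E
```

```text
12.9 [0.4589 0.3346 0.0763] [[0.919, -0.393, -0.0], [-0.393, -0.919, 0.0], [-0.0, -0.0, -1.0]] [ 52.4  25.  -18.4  -0.  -46.6  14.4] [ 0.19  0.11 -1.79] 0.7632871507133652
(array([0.4593, 0.3329]), np.float64(0.0311), np.float64(0.0009), 2548, np.float64(0.1)) tool [ 0.0009886   0.00140891 -0.02373444]
```

Request:
{"fn": "play_rows", "kwargs": {"commands": [[[0,0,0.025,0,0,0,0.6],[0,0,0.06,0,0,0,0.6],[0,0,0.1,0,0,0,0.6],[0,0,0.135,0,0,0,0.6],[0,-0.01,0.16,0,0,0,0.6]]]}}

```text
time_s: 13.45
tcp_pos: [0.4595, 0.3256, 0.2386]
ee_rot: [[0.92, -0.392, 0.002], [-0.392, -0.92, 0.002], [0.001, -0.003, -1.0]]
wrist_force: [-0.1, -0.1, -2.0]
gripper_width: 0.764
```

Request:
{"fn": "play_rows", "kwargs": {"commands": [[[0,-0.03,0,0,0,-0.05,0.6],[0,-0.07,0,0,0,-0.1,0.6],[0,-0.115,0,0,0,-0.15,0.6],[0,-0.16,0,0,0,-0.2,0.6],[0,-0.205,0,0,0,-0.25,0.6]]]}}

```text
time_s: 13.95
tcp_pos: [0.4584, 0.1179, 0.2359]
ee_rot: [[0.793, -0.609, -0.001], [-0.609, -0.793, -0.0], [-0.0, 0.0, -1.0]]
wrist_force: [1.6, -0.1, -1.4]
gripper_width: 0.765
```

Request:
{"fn": "play_rows", "kwargs": {"commands": [[[0,-0.045,0,0,0,-0.06,0.6],[0,-0.09,0,0,0,-0.12,0.6],[0,-0.135,0,0,0,-0.18,0.6],[0,-0.18,0,0,0,-0.24,0.6],[0,-0.225,0,0,0,-0.3,0.6]]]}}

```text
time_s: 14.45
tcp_pos: [0.4584, -0.1072, 0.236]
ee_rot: [[0.577, -0.817, -0.0], [-0.817, -0.577, 0.0], [-0.0, -0.0, -1.0]]
wrist_force: [1.0, 0.9, -0.8]
gripper_width: 0.762
```

Request:
{"fn": "play_rows", "kwargs": {"commands": [[[0.002,-0.045,0,0,0,-0.06,0.6],[0.004,-0.09,0,0,0,-0.12,0.6],[0.006,-0.135,0,0,0,-0.18,0.6],[0.008,-0.175,0,0,0,-0.23,0.6],[0.0085,-0.205,0,0,0,-0.249,0.6]]]}}

```text
time_s: 14.95
tcp_pos: [0.467, -0.3127, 0.2354]
ee_rot: [[0.357, -0.934, -0.001], [-0.934, -0.357, 0.0], [-0.001, 0.001, -1.0]]
wrist_force: [1.1, 0.1, -1.6]
gripper_width: 0.765
```

Request:
{"fn": "play_rows", "kwargs": {"commands": [[[0,-0.0105,0,0,0,0,0.6],[0,-0.0105,0,0,0,0,0.6],[0,-0.0105,0,0,0,0,0.6],[0,-0.0105,0,0,0,0,0.6]]]}}

```text
time_s: 15.35
tcp_pos: [0.4676, -0.3197, 0.2363]
ee_rot: [[0.361, -0.932, 0.0], [-0.932, -0.361, 0.0], [-0.0, -0.0, -1.0]]
wrist_force: [0.2, 0.4, -1.0]
gripper_width: 0.765
```

Request:
{"fn": "play_rows", "kwargs": {"commands": [[[0,-0.001,-0.015,0,0,0,0.6],[0,-0.001,-0.035,0,0,0,0.6],[0,-0.001,-0.05,0,0,0,0.6],[0,-0.001,-0.06,0,0,0,0.6],[0,-0.001,-0.065,0,0,0,0.6]]]}}

```text
time_s: 15.85
tcp_pos: [0.4674, -0.321, 0.1706]
ee_rot: [[0.361, -0.933, -0.001], [-0.933, -0.361, 0.0], [-0.001, 0.001, -1.0]]
wrist_force: [0.0, -0.3, -1.5]
gripper_width: 0.761
```

Request:
{"fn": "play_rows", "kwargs": {"commands": [[[0,0,-0.005,0,0,0,0.6],[0,0,-0.01,0,0,0,0.6],[0,0,-0.01,0,0,0,0.6],[0,0,-0.01,0,0,0,0.6],[0,0,-0.01,0,0,0,0.6]]]}}

```text
time_s: 16.35
tcp_pos: [0.4678, -0.3222, 0.1617]
ee_rot: [[0.36, -0.933, 0.001], [-0.933, -0.36, -0.0], [0.001, -0.001, -1.0]]
wrist_force: [-0.6, -0.1, -2.2]
gripper_width: 0.762
```

```bash
python3 look.py w9
python3 - <<'E'
from fit import *
d=np.load("pics/w9.npz"); t=d["tcp"]; P=d["W"].reshape(-1,3)
c=rim(d,t[0],t[1],t[2]+.025);print("held",c)
D=np.hypot(P[:,0]-.4665,P[:,1]+.322)
q=P[(D<.04)&(D>.025)&(P[:,2]>.119)&(P[:,2]<.1295)];print("tall rim",len(q),circ(q[:,:2]) if len(q)>9 else 0)
E
```

```text
16.35 [ 0.4678 -0.3222  0.1617] [[0.36, -0.933, 0.001], [-0.933, -0.36, -0.0], [0.001, -0.001, -1.0]] [-18.2  19.4 -12.8   0.  -57.7  39.3] [-0.56 -0.12 -2.17] 0.7619936109725888
held (array([ 0.4671, -0.3248]), np.float64(0.0311), np.float64(0.0009), 2555, np.float64(0.1854))
tall rim 491 (array([ 0.46563003, -0.32081372,  0.0323062 ]), np.float64(0.000855885233992468))
```

View pics/w9.png

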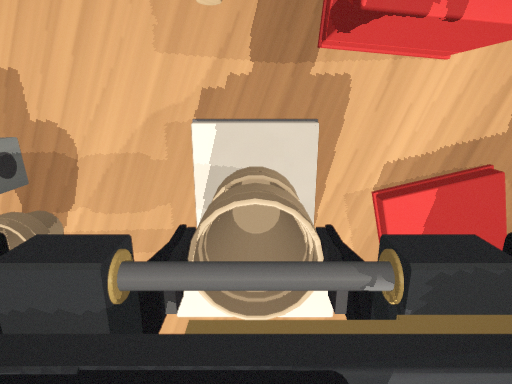

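```bash
cat > rep.py <<'E'
import sys
from station import r
from fit import *
H=float(sys.argv[1]) # tcp->held rim height
for k in range(4):
    s=r.sense(); c=r.capture("wrist"); t=s["tcp_pos"]
    d=dict(W=cloud(c,wristT(s,c)),image=c["image"])
    h=rim(d,t[0],t[1],t[2]+H)
    print(t.round(4),"held",h[0],h[4],"tool",(s["ee_rot"].T@(np.array([*h[0],h[4]])-t)).round(4))
E
python3 rep.py .025
```

```text
[ 0.4677 -0.3221  0.1616] held [ 0.4671 -0.3247] 0.1854 tool [ 0.0022  0.0015 -0.0238]
[ 0.4677 -0.3221  0.1616] held [ 0.4671 -0.3247] 0.1854 tool [ 0.0022  0.0015 -0.0238]
[ 0.4677 -0.3221  0.1615] held [ 0.467  -0.3247] 0.1852 tool [ 0.0022  0.0016 -0.0237]
[ 0.4676 -0.322   0.1614] held [ 0.4669 -0.3247] 0.1852 tool [ 0.0022  0.0016 -0.0238]
```

Run:
```python
from fit import *
for n in("w3","w5","w8","w9"):
    d=np.load(f"pics/{n}.npz");t=d["tcp"];h=rim(d,t[0],t[1],t[2]+.025)
    P=d["W"].reshape(-1,3);D=np.hypot(*(P[:,:2]-h[0]).T)
    q=(P[(D<.033)&(D>.0295)&(abs(P[:,2]-h[4])<.004)]-t)@d["R"]
    A=np.c_[q[:,:2],np.ones(len(q))]; s=np.linalg.lstsq(A,q[:,2],rcond=None)[0]
    print(n,len(q),"tilt deg (x,y)",np.degrees(s[:2]).round(2),"x range",q[:,0].min().round(3),q[:,0].max().round(3), "tool xy",((np.r_[h[0],h[4]]-t)@d["R"]).round(4))
```

```text
w3 2396 tilt deg (x,y) [-0.74 -0.04] x range -0.03 0.033 tool xy [ 0.0013  0.001  -0.024 ]
w5 2432 tilt deg (x,y) [-0.92 -0.08] x range -0.031 0.033 tool xy [ 0.0003  0.0016 -0.0238]
w8 2472 tilt deg (x,y) [-0.6  -0.24] x range -0.032 0.033 tool xy [ 0.001   0.0014 -0.0237]
w9 2488 tilt deg (x,y) [-0.62 -0.14] x range -0.031 0.035 tool xy [ 0.0022  0.0016 -0.0237]
```

Request:
{"fn": "play_rows", "kwargs": {"commands": [[[-0.0009,0.0023,0,0,0,0,0.6],[-0.0009,0.0023,-0.005,0,0,0,0.6],[-0.0009,0.0023,-0.01,0,0,0,0.6],[-0.0009,0.0023,-0.013,0,0,0,0.6],[-0.0009,0.0023,-0.015,0,0,0,0.6]]]}}

```text
time_s: 17.1
tcp_pos: [0.4664, -0.3196, 0.1456]
ee_rot: [[0.36, -0.933, -0.001], [-0.933, -0.36, 0.0], [-0.001, 0.001, -1.0]]
wrist_force: [-0.7, 0.2, -1.6]
gripper_width: 0.765
```

Request:
{"fn": "play_rows", "kwargs": {"commands": [[[0,0,-0.002,0,0,0,0.6],[0,0,-0.004,0,0,0,0.6],[0,0,-0.006,0,0,0,0.6],[0,0,-0.008,0,0,0,0.6],[0,0,-0.008,0,0,0,0.6]]]}}

```text
time_s: 17.6
tcp_pos: [0.4665, -0.3195, 0.1379]
ee_rot: [[0.36, -0.933, -0.001], [-0.933, -0.36, 0.0], [-0.0, 0.0, -1.0]]
wrist_force: [0.4, -0.3, -1.7]
gripper_width: 0.762
```

```bash
python3 look.py w10; python3 rep.py .025 | tail -1
python3 - <<'E'
from fit import *
d=np.load("pics/w10.npz"); t=d["tcp"]; P=d["W"].reshape(-1,3)
D=np.hypot(P[:,0]-.4665,P[:,1]+.322)
q=P[(D<.04)&(D>.025)&(P[:,2]>.119)&(P[:,2]<.1285)];print("tall rim",len(q),circ(q[:,:2],.033) if len(q)>9 else 0)
E
```

```text
17.6 [ 0.4665 -0.3195  0.1379] [[0.36, -0.933, -0.001], [-0.933, -0.36, 0.0], [-0.0, 0.0, -1.0]] [-18.   20.6 -14.8  -0.  -54.5  39.1] [ 0.36 -0.34 -1.66] 0.762123088366003
[ 0.4667 -0.3197  0.1383] held [ 0.466  -0.3223] 0.1621 tool [ 0.0022  0.0016 -0.0238]
tall rim 527 (array([ 0.46635584, -0.32014936,  0.033     ]), np.float64(0.0026807383720501))
```

Request:
{"fn": "play_rows", "kwargs": {"commands": [[[0,0,-0.001,0,0,0,0.6],[0,0,-0.002,0,0,0,0.6],[0,0,-0.003,0,0,0,0.6],[0,0,-0.004,0,0,0,0.6],[0,0,-0.004,0,0,0,0.6]]]}}

```text
time_s: 18.35
tcp_pos: [0.4665, -0.3196, 0.134]
ee_rot: [[0.36, -0.933, -0.0], [-0.933, -0.36, 0.0], [-0.0, 0.0, -1.0]]
wrist_force: [-0.4, 0.8, -1.7]
gripper_width: 0.763
```

Request:
{"fn": "play_rows", "kwargs": {"commands": [[[0,0,-0.001,0,0,0,0.6],[0,0,-0.002,0,0,0,0.6],[0,0,-0.002,0,0,0,0.6]]]}}

```text
time_s: 18.65
tcp_pos: [0.4665, -0.3196, 0.132]
ee_rot: [[0.36, -0.933, -0.0], [-0.933, -0.36, 0.0], [-0.0, 0.0, -1.0]]
wrist_force: [-0.5, 0.0, -1.7]
gripper_width: 0.765
```

Request:
{"fn": "play_rows", "kwargs": {"commands": [[[0,0,-0.0005,0,0,0,0.6],[0,0,-0.001,0,0,0,0.6],[0,0,-0.001,0,0,0,0.6]]]}}

```text
time_s: 18.95
tcp_pos: [0.4666, -0.3196, 0.1311]
ee_rot: [[0.36, -0.933, -0.0], [-0.933, -0.36, 0.0], [-0.0, 0.0, -1.0]]
wrist_force: [-0.1, -0.0, -1.4]
gripper_width: 0.766
```

Request:
{"fn": "play_rows", "kwargs": {"commands": [[[0,0,-0.0005,0,0,0,0.6],[0,0,-0.001,0,0,0,0.6],[0,0,-0.001,0,0,0,0.6]]]}}

```text
time_s: 19.25
tcp_pos: [0.4666, -0.3196, 0.1301]
ee_rot: [[0.36, -0.933, -0.0], [-0.933, -0.36, 0.0], [-0.0, 0.0, -1.0]]
wrist_force: [0.3, -0.7, -2.0]
gripper_width: 0.763
```

Request:
{"fn": "play_rows", "kwargs": {"commands": [[[0,0,-0.0005,0,0,0,0.6],[0,0,-0.001,0,0,0,0.6],[0,0,-0.001,0,0,0,0.6]]]}}

```text
time_s: 19.55
tcp_pos: [0.467, -0.3198, 0.1298]
ee_rot: [[0.36, -0.933, 0.001], [-0.933, -0.36, -0.001], [0.001, -0.001, -1.0]]
wrist_force: [-0.2, 0.9, 1.7]
gripper_width: 0.767
```

Request:
{"fn": "play_rows", "kwargs": {"commands": [[[0,0,-0.0003,0,0,0,0.6],[0,0,-0.0007,0,0,0,0.6],[0,0,-0.0007,0,0,0,0.6]]]}}

```text
time_s: 19.85
tcp_pos: [0.4672, -0.32, 0.1297]
ee_rot: [[0.36, -0.933, 0.001], [-0.933, -0.36, -0.001], [0.002, -0.001, -1.0]]
wrist_force: [-0.8, 0.7, 5.6]
gripper_width: 0.767
```

Request:
{"fn": "play_rows", "kwargs": {"commands": [[[0,0,0.0005,0,0,0,0.2],[0,0,0.0005,0,0,0,0.1],[0,0,0.0005,0,0,0,0],[0,0,0.0005,0,0,0,0],[0,0,0.0005,0,0,0,0]]]}}

```text
time_s: 20.35
tcp_pos: [0.4665, -0.3196, 0.1287]
ee_rot: [[0.36, -0.933, -0.001], [-0.933, -0.36, 0.0], [-0.0, 0.0, -1.0]]
wrist_force: [-0.3, -0.2, 0.1]
gripper_width: 0.987
```

Request:
{"fn": "play_rows", "kwargs": {"commands": [[[0,0,0.01,0,0,0,0],[0,0,0.03,0,0,0,0],[0,0,0.06,0,0,0,0],[0,0,0.08,0,0,0,0],[0,0,0.085,0,0,0,0]]]}}

```text
time_s: 20.85
tcp_pos: [0.4681, -0.3204, 0.2176]
ee_rot: [[0.36, -0.933, 0.006], [-0.933, -0.36, -0.003], [0.005, -0.004, -1.0]]
wrist_force: [0.2, 0.2, 0.0]
gripper_width: 0.997
```

Request:
{"fn": "play_rows", "kwargs": {"commands": [[[0,0,0,0,0,0,0],[0,0,0,0,0,0,0],[0,0,0,0,0,0,0]]]}}

```text
time_s: 21.15
tcp_pos: [0.4659, -0.3193, 0.2126]
ee_rot: [[0.36, -0.933, -0.003], [-0.933, -0.36, 0.001], [-0.002, 0.002, -1.0]]
wrist_force: [-0.7, -0.3, 0.4]
gripper_width: 0.999
```

```bash
python3 look.py w11
python3 - <<'E'
from fit import *
d=np.load("pics/w11.npz"); t=d["tcp"]; P=d["W"].reshape(-1,3)
c=rim(d,.4665,-.322,.155);print("mid rim",c,"tool",(d["R"].T@(np.array([*c[0],c[4]])-t)).round(4))
D=np.hypot(*(P[:,:2]-c[0]).T);q=P[(D<.033)&(D>.0295)&(abs(P[:,2]-c[4])<.004)];A=np.c_[q[:,:2],np.ones(len(q))]
print("tilt",np.degrees(np.linalg.lstsq(A,q[:,2],rcond=None)[0][:2]))
q=P[(np.hypot(P[:,0]-.464,P[:,1]+.308)<.11)&(P[:,2]>.018)&(P[:,2]<.034)]
print(len(q),cv2.minAreaRect(q[:,:2].astype(np.float32)),np.median(q[:,2]))
E
```

```text
21.15 [ 0.4659 -0.3193  0.2126] [[0.36, -0.933, -0.003], [-0.933, -0.36, 0.001], [-0.002, 0.002, -1.0]] [-18.   16.7  -8.9  -0.  -64.5  39.1] [-0.65 -0.35  0.39] 0.9992422470959915
mid rim (array([ 0.4659, -0.3223]), np.float64(0.0311), np.float64(0.0009), 1234, np.float64(0.1536)) tool [0.0029 0.001  0.059 ]
tilt [ 0.07665438 -0.46846717]
5992 ((0.4675025939941406, -0.3231789469718933), (0.12028060108423233, 0.115395687520504), 21.007966995239258) 0.023862816104084916
```

Request:
{"fn": "play_rows", "kwargs": {"commands": [[[0.035,0.025,0,0,0,0.08,0],[0.075,0.052,0,0,0,0.16,0],[0.115,0.08,0,0,0,0.24,0],[0.155,0.108,0,0,0,0.32,0],[0.185,0.13,-0.01,0,0,0.389,0]]]}}

```text
time_s: 21.7
tcp_pos: [0.6543, -0.1881, 0.2042]
ee_rot: [[0.69, -0.724, 0.002], [-0.724, -0.69, -0.001], [0.002, -0.001, -1.0]]
wrist_force: [-0.8, -0.5, -0.1]
gripper_width: 1.002
```

Request:
{"fn": "play_rows", "kwargs": {"commands": [[[0.012,0.01,-0.02,0,0,0,0],[0.012,0.01,-0.035,0,0,0,0],[0.012,0.01,-0.04,0,0,0,0],[0.012,0.01,-0.04,0,0,0,0],[0.012,0.01,-0.04,0,0,0,0]]]}}

```text
time_s: 22.2
tcp_pos: [0.6638, -0.1802, 0.1647]
ee_rot: [[0.686, -0.727, 0.001], [-0.727, -0.686, -0.001], [0.001, -0.0, -1.0]]
wrist_force: [0.4, -0.1, 0.0]
gripper_width: 1.002
```

```bash
python3 look.py w12
python3 - <<'E'
from fit import *
d=np.load("pics/w12.npz"); t=d["tcp"]; P=d["W"].reshape(-1,3);I=d["image"].reshape(-1,3).astype(int)
c=rim(d,.6655,-.180,.064);print("short",c,"tool",(d["R"].T@(np.array([*c[0],c[4]])-t)).round(4))
w=(I.max(1)-I.min(1)<40)&(P[:,2]>.043)&(P[:,2]<.056)&(np.hypot(P[:,0]-.721,P[:,1]+.238)<.045)
b=cv2.minAreaRect(P[w,:2].astype(np.float32));print("block",b,np.degrees(np.arctan2(b[0][1]-c[0][1],b[0][0]-c[0][0])))
E
```

```text
22.2 [ 0.6638 -0.1802  0.1647] [[0.686, -0.727, 0.001], [-0.727, -0.686, -0.001], [0.001, -0.0, -1.0]] [ -1.7  30.4   5.6   0.  -65.2  45.1] [ 0.4  -0.14  0.05] 1.0020802959556978
short (array([ 0.6649, -0.1842]), np.float64(0.0311), np.float64(0.0009), 878, np.float64(0.0626)) tool [0.0036 0.0019 0.1021]
block ((0.7210031747817993, -0.2427397519350052), (0.050075285136699677, 0.04994001239538193), 24.37447738647461) -46.21755939350994
```

View pics/w12.png

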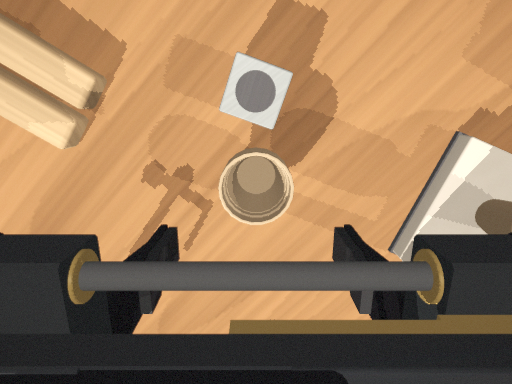

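The short crucible is at (256,187), with the block ahead at (256,91), perpendicular to the jaws. The stacked middle rim measured z 0.1536 with about 0.5° tilt, so it is home. Next I'll pick the short one.

Request:
{"fn": "play_rows", "kwargs": {"commands": [[[0.001,-0.002,-0.035,0,0,0,0],[0.001,-0.002,-0.075,0,0,0,0],[0.001,-0.002,-0.105,0,0,0,0],[0.001,-0.002,-0.122,0,0,0,0],[0.001,-0.002,-0.126,0,0,0,0]]]}}

```text
time_s: 22.75
tcp_pos: [0.6634, -0.182, 0.0364]
ee_rot: [[0.686, -0.727, -0.003], [-0.727, -0.686, 0.0], [-0.002, 0.002, -1.0]]
wrist_force: [0.1, -0.1, 0.6]
gripper_width: 0.997
```

Request:
{"fn": "play_rows", "kwargs": {"commands": [[[0,0,0,0,0,0,0],[0,0,0,0,0,0,0.1],[0,0,0,0,0,0,0.18],[0,0,0,0,0,0,0.22],[0,0,0,0,0,0,0.24]]]}}

```text
time_s: 23.25
tcp_pos: [0.665, -0.1816, 0.0388]
ee_rot: [[0.687, -0.727, 0.001], [-0.727, -0.687, -0.0], [0.001, -0.001, -1.0]]
wrist_force: [-0.8, 0.8, 0.2]
gripper_width: 0.786
```

Request:
{"fn": "play_rows", "kwargs": {"commands": [[[0,0,0,0,0,0,0.4],[0,0,0,0,0,0,0.6],[0,0,0,0,0,0,0.6],[0,0,0,0,0,0,0.6],[0,0,0,0,0,0,0.6]]]}}

```text
time_s: 23.75
tcp_pos: [0.6649, -0.1817, 0.0387]
ee_rot: [[0.687, -0.727, 0.001], [-0.727, -0.687, -0.0], [0.001, -0.0, -1.0]]
wrist_force: [-1.1, 1.2, 6.0]
gripper_width: 0.767
```

Request:
{"fn": "play_rows", "kwargs": {"commands": [[[0,0,0.005,0,0,0,0.6],[0,0,0.015,0,0,0,0.6],[0,0,0.02,0,0,0,0.6],[0,0,0.02,0,0,0,0.6],[0,0,0.02,0,0,0,0.6]]]}}

```text
time_s: 24.25
tcp_pos: [0.6646, -0.1816, 0.058]
ee_rot: [[0.687, -0.727, 0.0], [-0.727, -0.687, 0.0], [-0.0, -0.0, -1.0]]
wrist_force: [-0.4, 0.1, -1.6]
gripper_width: 0.763
```

```bash
python3 rep.py .025 | tail -1
```

```text
[ 0.6643 -0.1816  0.0576] held [ 0.6644 -0.1841] 0.0812 tool [ 0.0019  0.0017 -0.0236]
```

Request:
{"fn": "play_rows", "kwargs": {"commands": [[[0,0,0.025,0,0,0,0.6],[0,0,0.065,0,0,0,0.6],[0,0,0.11,0,0,0,0.6],[0,0,0.155,0,0,0,0.6],[-0.005,-0.004,0.187,0,0,0,0.6]]]}}

```text
time_s: 24.95
tcp_pos: [0.6607, -0.1856, 0.2486]
ee_rot: [[0.687, -0.726, 0.004], [-0.726, -0.687, -0.001], [0.004, -0.002, -1.0]]
wrist_force: [0.8, -0.1, -0.9]
gripper_width: 0.764
```

Request:
{"fn": "play_rows", "kwargs": {"commands": [[[-0.03,-0.02,0,0,0,-0.08,0.6],[-0.07,-0.05,0,0,0,-0.16,0.6],[-0.11,-0.08,0,0,0,-0.24,0.6],[-0.15,-0.108,0,0,0,-0.32,0.6],[-0.175,-0.122,0,0,0,-0.389,0.6]]]}}

```text
time_s: 25.45
tcp_pos: [0.4816, -0.3091, 0.2451]
ee_rot: [[0.355, -0.935, -0.001], [-0.935, -0.355, 0.0], [-0.0, 0.001, -1.0]]
wrist_force: [0.5, 0.0, -1.8]
gripper_width: 0.765
```

Request:
{"fn": "play_rows", "kwargs": {"commands": [[[-0.01,-0.008,0,0,0,0,0.6],[-0.0175,-0.012,0,0,0,0,0.6],[-0.0175,-0.012,0,0,0,0,0.6],[-0.0175,-0.012,0,0,0,0,0.6],[-0.0175,-0.012,0,0,0,0,0.6]]]}}

```text
time_s: 25.95
tcp_pos: [0.4682, -0.3191, 0.2447]
ee_rot: [[0.361, -0.932, -0.0], [-0.932, -0.361, 0.0], [-0.0, 0.0, -1.0]]
wrist_force: [0.2, 0.6, -1.7]
gripper_width: 0.763
```

```bash
python3 rep.py .025 | tail -2
```

```text
[ 0.4679 -0.3191  0.2447] held [ 0.4674 -0.322 ] 0.2684 tool [ 0.0025  0.0016 -0.0237]
[ 0.4678 -0.3192  0.2447] held [ 0.4672 -0.3221] 0.2685 tool [ 0.0025  0.0016 -0.0238]
```

Request:
{"fn": "play_rows", "kwargs": {"commands": [[[-0.001,0,-0.015,0,0,0,0.6],[-0.001,0,-0.03,0,0,0,0.6],[-0.001,0,-0.045,0,0,0,0.6],[-0.001,0,-0.055,0,0,0,0.6],[-0.001,0,-0.06,0,0,0,0.6]]]}}

```text
time_s: 26.65
tcp_pos: [0.4659, -0.3194, 0.184]
ee_rot: [[0.36, -0.933, -0.002], [-0.933, -0.36, 0.001], [-0.001, 0.001, -1.0]]
wrist_force: [-0.5, 0.2, -1.0]
gripper_width: 0.763
```

Request:
{"fn": "play_rows", "kwargs": {"commands": [[[0,0,-0.004,0,0,0,0.6],[0,0,-0.008,0,0,0,0.6],[0,0,-0.011,0,0,0,0.6],[0,0,-0.014,0,0,0,0.6],[0,0,-0.014,0,0,0,0.6]]]}}

```text
time_s: 27.15
tcp_pos: [0.4659, -0.3196, 0.1708]
ee_rot: [[0.36, -0.933, -0.0], [-0.933, -0.36, 0.0], [-0.0, 0.0, -1.0]]
wrist_force: [0.3, 0.1, -1.5]
gripper_width: 0.762
```

```bash
python3 rep.py .025 | tail -1
```

```text
[ 0.4663 -0.3197  0.1713] held [ 0.4657 -0.3226] 0.195 tool [ 0.0025  0.0016 -0.0237]
```

Aligned to within 0.5 mm. Now the slow lowering, with contact expected near TCP z 0.1597.

Request:
{"fn": "play_rows", "kwargs": {"commands": [[[0,0,-0.002,0,0,0,0.6],[0,0,-0.004,0,0,0,0.6],[0,0,-0.006,0,0,0,0.6],[0,0,-0.007,0,0,0,0.6],[0,0,-0.007,0,0,0,0.6]]]}}

```text
time_s: 27.85
tcp_pos: [0.466, -0.3196, 0.1637]
ee_rot: [[0.36, -0.933, -0.001], [-0.933, -0.36, 0.0], [-0.0, 0.0, -1.0]]
wrist_force: [-0.2, -0.2, -1.3]
gripper_width: 0.765
```

Request:
{"fn": "play_rows", "kwargs": {"commands": [[[0,0,-0.001,0,0,0,0.6],[0,0,-0.002,0,0,0,0.6],[0,0,-0.003,0,0,0,0.6],[0,0,-0.003,0,0,0,0.6]]]}}

```text
time_s: 28.25
tcp_pos: [0.466, -0.3196, 0.1608]
ee_rot: [[0.36, -0.933, -0.0], [-0.933, -0.36, 0.0], [-0.0, 0.0, -1.0]]
wrist_force: [0.1, -0.4, -1.4]
gripper_width: 0.761
```

Request:
{"fn": "play_rows", "kwargs": {"commands": [[[0,0,-0.0005,0,0,0,0.6],[0,0,-0.001,0,0,0,0.6],[0,0,-0.001,0,0,0,0.6]]]}}

```text
time_s: 28.55
tcp_pos: [0.4661, -0.3196, 0.1599]
ee_rot: [[0.36, -0.933, -0.0], [-0.933, -0.36, 0.0], [-0.0, 0.0, -1.0]]
wrist_force: [0.1, -0.3, -1.2]
gripper_width: 0.762
```

Request:
{"fn": "play_rows", "kwargs": {"commands": [[[0,0,-0.0005,0,0,0,0.6],[0,0,-0.001,0,0,0,0.6],[0,0,-0.001,0,0,0,0.6]]]}}

```text
time_s: 28.85
tcp_pos: [0.4663, -0.3199, 0.1597]
ee_rot: [[0.36, -0.933, 0.001], [-0.933, -0.36, -0.001], [0.001, -0.0, -1.0]]
wrist_force: [-1.2, 0.3, 1.8]
gripper_width: 0.762
```

Request:
{"fn": "play_rows", "kwargs": {"commands": [[[0,0,-0.0004,0,0,0,0.6],[0,0,-0.0007,0,0,0,0.6],[0,0,-0.0007,0,0,0,0.6]]]}}

```text
time_s: 29.15
tcp_pos: [0.4665, -0.3201, 0.1596]
ee_rot: [[0.36, -0.933, 0.001], [-0.933, -0.36, -0.001], [0.002, -0.001, -1.0]]
wrist_force: [-1.9, 0.6, 5.2]
gripper_width: 0.765
```

Request:
{"fn": "play_rows", "kwargs": {"commands": [[[0,0,0.0005,0,0,0,0.2],[0,0,0.0005,0,0,0,0.1],[0,0,0.0005,0,0,0,0],[0,0,0.0005,0,0,0,0],[0,0,0.0005,0,0,0,0]]]}}

```text
time_s: 29.65
tcp_pos: [0.4661, -0.3196, 0.1585]
ee_rot: [[0.36, -0.933, -0.0], [-0.933, -0.36, 0.0], [-0.0, 0.0, -1.0]]
wrist_force: [-0.2, -0.4, -0.3]
gripper_width: 0.988
```

Request:
{"fn": "play_rows", "kwargs": {"commands": [[[0,0,0.01,0,0,0,0],[0,0,0.03,0,0,0,0],[0,0,0.06,0,0,0,0],[0,0,0.08,0,0,0,0],[0,0,0.085,0,0,0,0]]]}}

```text
time_s: 30.15
tcp_pos: [0.4675, -0.3204, 0.2474]
ee_rot: [[0.36, -0.933, 0.006], [-0.933, -0.36, -0.003], [0.005, -0.004, -1.0]]
wrist_force: [0.3, -0.5, -0.4]
gripper_width: 0.998
```

Request:
{"fn": "play_rows", "kwargs": {"commands": [[[0,0,0,0,0,0,0],[0,0,0,0,0,0,0],[0,0,0,0,0,0,0]]]}}

```text
time_s: 30.45
tcp_pos: [0.4655, -0.3193, 0.2423]
ee_rot: [[0.36, -0.933, -0.003], [-0.933, -0.36, 0.001], [-0.002, 0.002, -1.0]]
wrist_force: [0.8, 0.0, 0.1]
gripper_width: 0.997
```

```bash
python3 look.py w13
python3 - <<'E'
from fit import *
d=np.load("pics/w13.npz"); t=d["tcp"]; P=d["W"].reshape(-1,3)
c=rim(d,.466,-.322,.185);print("short rim",c)
D=np.hypot(*(P[:,:2]-c[0]).T);q=P[(D<.033)&(D>.0295)&(abs(P[:,2]-c[4])<.004)];A=np.c_[q[:,:2],np.ones(len(q))]
print("tilt",np.degrees(np.linalg.lstsq(A,q[:,2],rcond=None)[0][:2]))
E
```

```text
30.45 [ 0.4655 -0.3193  0.2423] [[0.36, -0.933, -0.003], [-0.933, -0.36, 0.001], [-0.002, 0.002, -1.0]] [-18.   15.5  -6.3  -0.  -68.4  39.1] [0.78 0.05 0.07] 0.9967151816384111
short rim (array([ 0.4656, -0.3225]), np.float64(0.0311), np.float64(0.0009), 1237, np.float64(0.1836))
tilt [ 0.14940286 -0.47463548]
```

Request:
{"fn": "play_rows", "kwargs": {"commands": [[[0,0.03,0.01,0,0,0,0],[0,0.07,0.02,0,0,0,0],[0,0.115,0.02,0,0,0,0],[0,0.16,0.02,0,0,0,0],[0,0.19,0.02,0,0,0,0]]]}}

```text
time_s: 31.0
tcp_pos: [0.4655, -0.1275, 0.2633]
ee_rot: [[0.361, -0.933, -0.001], [-0.933, -0.361, 0.0], [-0.001, 0.001, -1.0]]
wrist_force: [1.2, 0.5, -0.1]
gripper_width: 0.998
```

Request:
{"fn": "play_rows", "kwargs": {"commands": [[[0,0.03,0,0,0,0,0],[0,0.05,0,0,0,0,0],[0,0.05,0,0,0,0,0],[0,0.05,0,0,0,0,0]]]}}

```text
time_s: 31.4
tcp_pos: [0.466, -0.0795, 0.2634]
ee_rot: [[0.361, -0.933, -0.001], [-0.933, -0.361, -0.0], [-0.0, 0.001, -1.0]]
wrist_force: [-0.6, -0.3, -0.5]
gripper_width: 1.0
```

Run:
```python
from station import r
import cv2,numpy as np
a=r.capture("scene")["image"];b=r.capture("top")["image"]
o=[cv2.resize(a[110:270,140:400],None,fx=3,fy=3)[:, :400],cv2.resize(a[110:270,140:400],None,fx=3,fy=3)[:,380:780]]
o=np.hstack([cv2.resize(a[115:265,150:400],(400,240)),cv2.resize(b[100:250,110:360],(400,240))])
z=cv2.resize(a[125:195,185:255],(490,490))
o=np.vstack([o,cv2.resize(a[120:200,160:360],(800,320))])
cv2.imwrite("pics/final.png",o[:,:,::-1])
print(r.sense()["time_s"])
```

```text
31.5
```

View pics/final.png

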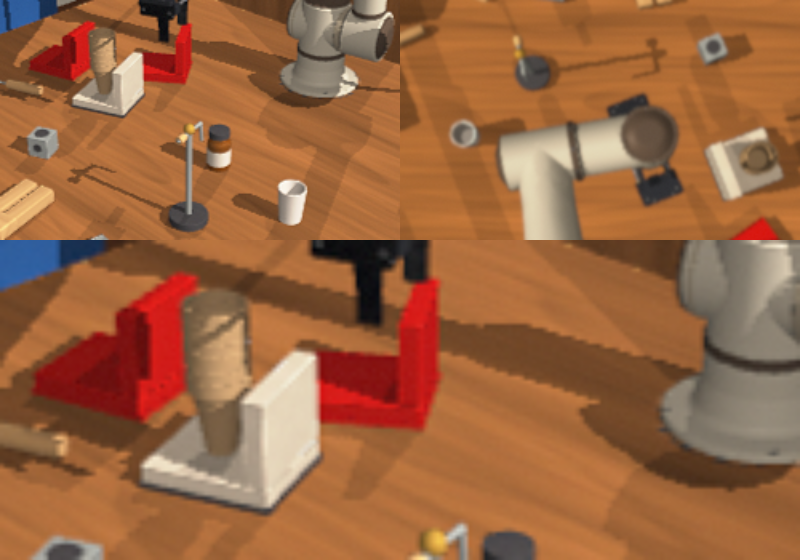

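The final picture shows the nested stack upright on the pale hearth, at about (215,370) in the lower panel. The jar, cup, block and third hand are all standing, and the gripper is clear. Handing in.

```bash
python3 -c "
from station import r
print(r.finish_job())"
```

```text
the job is handed in; nothing more can be done
None
```

The three crucibles are nested as one upright stack in the middle of the hearth floor: tall, then middle, then short. I handed the job in at about 31.5 s of the 72 s allowed.

- **Nesting:** The rims measured 123.6, 153.6 and 183.6 mm high, against 125, 155 and 185 mm expected. The wrist camera's heights ran 1–2 mm low throughout, so these match fully home. Each one made contact within about 0.5 mm of its expected height, at about 5 N. The middle and short rims tilt about 0.5°, which is close to the measurement noise.
- **Centring:** The stack sits about 2 mm from the measured centre of the floor.
- **Bystanders:** In the last picture the jar, porcelain cup, steel block and third hand are all upright and clear. I did not re-measure their positions afterwards.
- **Disagreements:** The top and wrist cameras differed by 2–4 mm on some positions. The middle and short crucibles also shifted about 0.6–1.2 mm along the pads while being carried. I corrected for both by measuring the held rim against the stack before lowering.

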